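# Angle the box tube past the post into the clamping bay

### The job

Push the loose aluminium box tube across the bench into the blue three-sided clamping bay so that it lies flat against the bay's back fence along its whole length, behind the red-topped post. The post leaves the mouth too narrow for the tube to go straight in, so angle one end in behind the post first and then swing the other end in. Only push it with your fingertips: do not lift or tip it, and leave everything else on the bench where it is.

Things in the scene. Friction and masses are not known exactly. Their poses are not given: they have to be found in the camera images.
- tube: loose square aluminium box tube with black end caps, 260 mm long, 30 x 30 mm in section, about 0.14 to 0.26 kg, lying on the bench. Origin: centre of its underside. Its y axis runs along its length, z up. It slides under a push of about 1 to 3 N. It starts in front of the bay, roughly parallel to the mouth, off to the side away from the post
- tube_left_end (a point): centre of the tube's +y end face, 15 mm above its underside
- tube_right_end (a point): centre of the tube's -y end face, 15 mm above its underside
- bay: fixed blue three-sided bay on the bench, no floor of its own. Origin: foot of the back fence's inner face, at its middle. x points through the fence, away from the robot; y runs along the fence. Inside: 310 mm wide (side walls' inner faces at y = -155 and +155 mm), 105 mm deep (open mouth at x = -105 mm). Walls 35 mm high, fence 22 mm and side walls 20 mm thick. Yaw varies by about 9 degrees
- post: fixed steel post with a red top, 28 mm in diameter, 58 mm high, in the mouth of the bay, 75 mm clear of the fence, on the left (+y) in some runs and on the right in others. Centre at x = -89 mm in the bay frame, y 85 to 105 mm either side. Origin: centre of its foot. The way in, between the post and the farther side wall, is 226 to 246 mm wide, less than the tube's length
- socket: the post's spare socket, an empty brass-rimmed hole 36 mm across, level with the bench and no obstacle, on the other side of the mouth from the post. Origin: its centre
- jar: bystander: small jar with a yellow lid, 52 mm in diameter, 65 mm high, standing just outside the bay's right wall. Origin: centre of its underside
- glue: bystander: yellow glue bottle, 48 mm in diameter, 130 mm high, well to the right of the bay. Origin: centre of its underside
- tape: bystander: orange ring lying flat, 90 mm in diameter, 24 mm high, to the left. Origin: centre of its underside
- spray: bystander: green spray can, 60 mm in diameter, 170 mm high, well to the right of the bay. Origin: centre of its underside
- paint: bystander: paint tin, 100 mm in diameter, 110 mm high, to the left of the bay. Origin: centre of its underside
- driver: bystander: screwdriver with an orange handle lying on the bench, far left. Origin: its underside, mid-length

How it is judged:
On the way:
1. one end of the tube is angled in through the mouth of the bay (angle between the y axis of tube and the y axis of bay, either way round above 0.12 rad and ((x of tube_left_end in the frame of bay above -0.075 m and y of tube_left_end in the frame of bay between -0.155 and 0.155 m) or (x of tube_right_end in the frame of bay above -0.075 m and y of tube_right_end in the frame of bay between -0.155 and 0.155 m))), for 0.1 s.
At the end, for the whole second after the job is handed in: The tube lies at rest on the bench inside the bay, behind the post, each end's near-to-fence side within 8 mm of the back fence, and its middle within 35 mm of the bay's middle (x of tube_left_end in the frame of bay between -0.023 and -0.01 m and x of tube_right_end in the frame of bay between -0.023 and -0.01 m and y of tube in the frame of bay between -0.035 and 0.035 m and height (world z) of tube below 0.006 m and angle between tube's own z axis and vertical below 0.06 rad and linear speed of tube below 0.01 m/s); the robot touches nothing.
It fails at once if the tube is lifted off the bench (height (world z) of tube above 0.012 m).
It fails at once if the tube is tipped (angle between tube's own z axis and vertical above 0.25 rad).
It fails at once if a bystander is moved by more than 20 mm (distance of any of jar, glue, tape, spray, paint, driver from where it was at the start of the episode above 0.02 m).
It also fails if it takes over 70 s, if anything falls off the work surface, if the arm or the gripper's body presses on something with over 40 N, if the wrist force passes 120 N, or if a joint passes its speed limit or range.

### The arm

A 7-joint arm with a two-finger parallel gripper is mounted at the origin on the work surface. World frame = base frame: x ahead of the robot, y to its left, z up, the work surface at z = 0. Lengths are in m, angles in rad, forces in N, time in s.
With the tool pointing down it reaches from about 0.4 to 0.85 m from the base axis. Payload 4.5 kg.
Tool frame: the origin (TCP) lies midway between the tips of the shut fingers; the grasp point (between the pads) lies 19 mm behind it; z points along the fingers, y is the line along which they close (so a half turn about z gives the same grasp; the last joint's range is limited). The gripper opens to 88 mm and grips with 3 to 60 N. Pads are 18 mm wide; open, the fingers measure 123 mm over their backs; the gripper's body (75 mm by 187 mm) begins 45 mm behind the grasp point.
Start: joints at [1.16, 0.689, -0.195, 1.565, 0.157, 0.902, -0.215], TCP at [0.269, -0.564, 0.204] pointing down, gripper open.
Joint ranges: [-3.01, 3.01], [-0.46, 2.08], [-1.47, 1.51], [0.13, 2.56], [-1, 4.14], [0.04, 2.09], [-2.66, 2.66]. Speed limits (rad/s): [2.57, 2.57, 3.14, 3.14, 3.14, 3.14, 3.14].

### API

Orientations are given as a unit quaternion [x, y, z, w].
In Python, from plant import r gives the robot as it stands.
- The arm moves only by the tool carry_out, never from a script. Its argument "plan" is a list of rows, each an object with "rot": the turn, a rotation vector about the tool's x, y, z in rad, a list of three; "xyz": the shift along the tool's x, y, z in m, a list of three; "grip": the closure in counts, from 0 (fully open) to 255 (shut). In form: [{"rot": [wx, wy, wz], "xyz": [dx, dy, dz], "grip": grip}, ...]. A call has 1 to 8 rows; each row is the pose to reach, as a shift and turn from the pose commanded when the call began, along the tool's axes at that moment; what a row does not reach only later rows make up. A row lasts 1/12 s, in which the tool goes at most 41.7 mm and 7.16 degrees, less where a joint would pass 70% of its speed; a pose out of reach is approached as far as the arm can. A call with a gripper value outside its range is refused whole. The fingers move at their own pace and stop on an object; "squeeze" is the grip in N (left out, the last holds). Time passes only in rows, so rows that repeat a pose let the fingers close. It gives the time, the measured TCP pose, the force, the opening and the grip force at its end, in the units of the state.
- r.get_state(): the state, without advancing time (a new reading comes with each control period).
- r.snapshot(name): name is "side" or "top" or "wrist"; returns the picture (384x512x3 uint8, red, green, blue); there is no depth.
- r.camera_params(name): a dict with "fx", "fy", "cx", "cy" (pixels), "position" and "attitude" of the camera in the world; the wrist camera has in their place "hand_eye" (4x4, takes a point from camera to tool coordinates, whose origin is the TCP and whose axes are the flange's). Camera axes: x right, y down, z forward; pixel columns grow to the right and rows downward; lengths in m; the calibration is good to about 2 mm. A picture is of the moment at which its call begins: read the wrist's pose just before it. camera_params takes no time and is no camera call.
- r.finish_job(): hands the job in; it is judged then, once.
The state is a dict: "clock": time; "q": joint angles; "qd": joint speeds; "joint_torque": joint torques, N m; "tool_pos": TCP position; "eef_rot": TCP orientation; "contact_force": force on the tool from outside, world axes, zero at the start; "moment": the same for the moment, N m; "opening": opening from 0.0 (shut) to 1.0 (fully open); "finger_force": force on a finger pad.
Only numpy, scipy, OpenCV 4.12 (cv2) and the standard library are available. Lean on these libraries where they do the work, as an engineer would, in place of code of your own. Each camera call takes 0.05 s, during which the arm holds its last target. There are 200 camera calls.

## Working session

There is one attempt and no reset: what is moved stays moved. The work goes in short steps, Python scripts to look and compute and a tool call to move; the robot and the scene stay as the last step left them, time stands still between calls to the robot, and variables do not carry over. Pictures are saved under pics/ and viewed, at most 10 in all, crops included, and the job is handed in when it is done.

Besides the shell and the picture viewer there is one more tool, called after "Request:" in YAML: its name, and indented under it one key for each argument. carry_out: Moves the arm, as the interface text tells. Its arguments: {"type":"object","properties":{"plan":{"type":"array"},"squeeze":{"type":"number"}},"required":["plan"]}

```bash
ls; mkdir -p pics
python3 - <<'E'
from plant import r
import cv2,numpy as np
s=r.get_state();print(s)
for n in("top","side"):
    im=r.snapshot(n);cv2.imwrite(f"pics/{n}0.png",im[:,:,::-1]);print(n,r.camera_params(n))
a=[cv2.imread(f"pics/{n}0.png") for n in("top",)]
E
```

```text
pics
{'clock': 0.0, 'q': array([ 1.15977359,  0.6899966 , -0.19447193,  1.56634302,  0.15729884,
        0.90253584, -0.21510862]), 'qd': array([-6.43894878e-04,  1.04192863e-04,  2.95352675e-04,  7.09289748e-06,
        4.72850131e-04, -2.14841897e-04,  6.40926397e-04]), 'joint_torque': array([-4.45164378e-04, -5.27557290e+01, -1.26655832e+00, -1.53428954e+01,
       -5.26109990e-02,  6.56568620e-03,  1.86204893e-04]), 'tool_pos': array([ 0.26855624, -0.56357112,  0.20310145]), 'eef_rot': array([ 9.75363257e-01,  2.20602857e-01, -2.89582850e-04, -9.01539243e-04]), 'contact_force': array([-0.14275387, -0.80032727, -0.21726261]), 'moment': array([-0.01088971,  0.03042413,  0.00543978]), 'finger_force': 0.0, 'opening': 1.000604532420417}
top {'fx': 455.09899774932467, 'fy': 455.09899774932467, 'cx': 256.7670779593254, 'cy': 192.85391529486748, 'position': array([0.38203054, 0.01301406, 1.58157403]), 'attitude': array([-0.69815113,  0.71295602, -0.04735958,  0.04511965])}
side {'fx': 373.42648313079707, 'fy': 373.42648313079707, 'cx': 251.38665025139662, 'cy': 192.00509652781685, 'position': array([ 0.52367797, -0.69941454,  0.84311181]), 'attitude': array([ 0.92989765, -0.02421196,  0.0036542 , -0.36700243])}
```

View pics/top0.png

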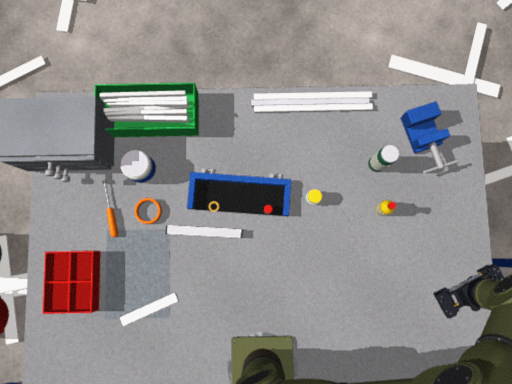

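View pics/side0.png

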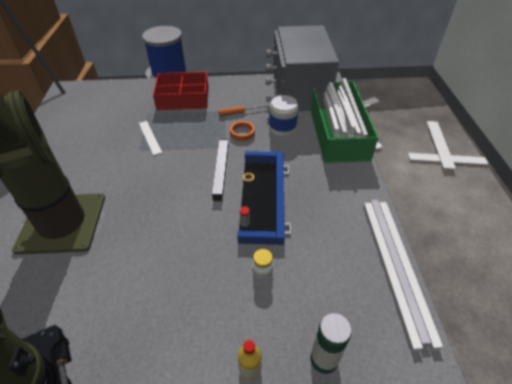

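The top view shows the bay (blue, about 190–290 × 173–215), the post's red top on the right at (268,210), the socket at (214,207) and the tube at (167,231)–(242,233). The jar is at (314,197). The side view agrees.

```bash
cat > h.py <<'E'
from plant import r
import cv2,numpy as np
from scipy.spatial.transform import Rotation as R
def cast(n,px,z):
    c=r.camera_params(n);px=np.atleast_2d(px).astype(float)
    d=np.c_[(px[:,0]-c['cx'])/c['fx'],(px[:,1]-c['cy'])/c['fy'],np.ones(len(px))]
    d=R.from_quat(c['attitude']).apply(d);p=c['position']
    return (p+d*((z-p[2])/d[:,2])[:,None])[:,:2]
def top():
    return cv2.cvtColor(r.snapshot("top"),cv2.COLOR_RGB2BGR)
def big(m,roi=None):
    if roi is not None:
        k=np.zeros_like(m);x0,y0,x1,y1=roi;k[y0:y1,x0:x1]=255;m=m&k
    cs,_=cv2.findContours(m,cv2.RETR_EXTERNAL,cv2.CHAIN_APPROX_NONE)
    return max(cs,key=cv2.contourArea)
def hsv(im,lo,hi): return cv2.inRange(cv2.cvtColor(im,cv2.COLOR_BGR2HSV),lo,hi)
def rows(*targets):
    """world (x,y,z,yaw of tool y axis) -> tool-frame shift / rot from the present pose"""
    s=r.get_state();R0=R.from_quat(s['eef_rot']);p=s['tool_pos']
    print('now',np.round(p,4),'t',round(s['clock'],2))
    for x,y,z,yaw in targets:
        yv=np.array([np.cos(yaw),np.sin(yaw),0]);
        if yv@R0.as_matrix()[:,1]<0: yv=-yv
        zv=np.array([0,0,-1.]);T=R.from_matrix(np.c_[np.cross(yv,zv),yv,zv])
        print('xyz',np.round(R0.inv().apply(np.array([x,y,z])-p),4),'rot',np.round((R0.inv()*T).as_rotvec(),3))
E
python3 - <<'E'
from h import *
im=top()
b=hsv(im,(105,150,60),(125,255,255)); c=big(b,(180,160,300,225))
rect=cv2.minAreaRect(cast('top',c[:,0,:],.035).astype(np.float32)); print('bay outer',rect, cv2.boxPoints(rect))
rd=hsv(im,(0,150,100),(8,255,255)); c=big(rd,(255,200,285,225)); m=cv2.moments(c);print('post',cast('top',[m['m10']/m['m00'],m['m01']/m['m00']],.058), len(c))
w=hsv(im,(0,0,190),(180,40,255)); c=big(w,(155,215,255,250)); print(c[:,0].min(0),c[:,0].max(0))
rect=cv2.minAreaRect(cast('top',c[:,0,:],.03).astype(np.float32)); print('tube',rect,cv2.boxPoints(rect))
v=cv2.resize(im[150:260,130:340],None,fx=3.8,fy=3.8,interpolation=cv2.INTER_CUBIC);cv2.imwrite('pics/c1.png',v)
E
```

```text
bay outer ((0.5849987864494324, 0.06814150512218475), (0.3477344512939453, 0.12572342157363892), 84.57412719726562) [[ 0.5059782  -0.09900261]
 [ 0.6311383  -0.11089076]
 [ 0.66401935  0.23528562]
 [ 0.53885925  0.24717377]]
post [[ 0.52845796 -0.02945392]] 24
[167 225] [240 237]
tube ((0.4587005078792572, 0.18980622291564941), (0.2494266778230667, 0.03156768158078194), 85.71424102783203) [[0.43364087 0.06662115]
 [0.4651203  0.06426206]
 [0.48376015 0.3129913 ]
 [0.45228073 0.31535038]]
```

View pics/c1.png

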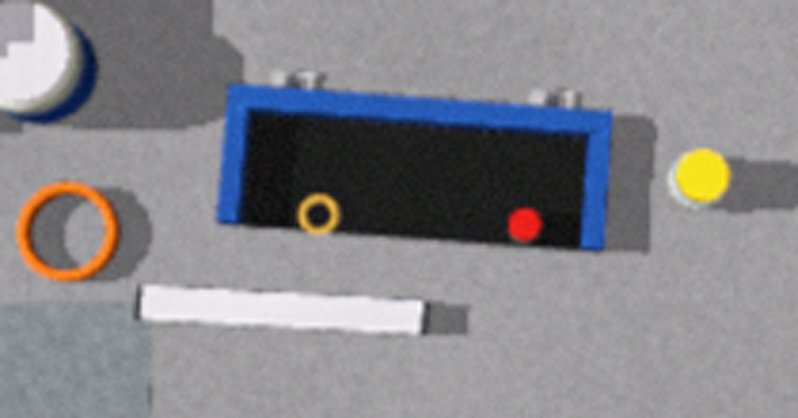

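The crop confirms the layout: bay at yaw about -5.4°, post at bay (-89,-102) mm, tube centre near world (0.459, 0.190). I'll swing the right end in first: push its front face near the right end, then push axially from the left cap.

Run:
```python
from h import *
y=np.radians(85.7)
rows((.42,-.25,.15,y),(.405,.09,.12,y),(.4071,.0936,.010,y))
```

```text
now [ 0.2686 -0.5638  0.2033] t 0.15
xyz [ 0.2717 -0.218   0.0536] rot [-0.001  0.     0.52 ]
xyz [ 0.4044 -0.5314  0.084 ] rot [-0.001  0.     0.52 ]
xyz [ 0.4079 -0.5336  0.194 ] rot [-0.001  0.     0.52 ]
```

Request:
carry_out:
  plan:
    - {"rot": [0, 0, 0.52], "xyz": [0.272, -0.218, 0.054], "grip": 255}
    - {"rot": [0, 0, 0.52], "xyz": [0.272, -0.218, 0.054], "grip": 255}
    - {"rot": [0, 0, 0.52], "xyz": [0.272, -0.218, 0.054], "grip": 255}
    - {"rot": [0, 0, 0.52], "xyz": [0.272, -0.218, 0.054], "grip": 255}
    - {"rot": [0, 0, 0.52], "xyz": [0.272, -0.218, 0.054], "grip": 255}
    - {"rot": [0, 0, 0.52], "xyz": [0.272, -0.218, 0.054], "grip": 255}
    - {"rot": [0, 0, 0.52], "xyz": [0.272, -0.218, 0.054], "grip": 255}
    - {"rot": [0, 0, 0.52], "xyz": [0.272, -0.218, 0.054], "grip": 255}

```text
clock: 0.82
tool_pos: [0.4128, -0.2657, 0.1526]
eef_rot: [0.999, -0.038, 0.0, 0.0]
contact_force: [0.5, -0.3, 0.3]
opening: 0.418
finger_force: 0.0
```

Run:
```python
from h import *
y=np.radians(85.7)
rows((.405,.09,.12,y),(.4071,.0936,.010,y))
```

```text
now [ 0.4128 -0.2657  0.1526] t 0.82
xyz [-0.0346 -0.3542  0.0326] rot [ 0. -0. -0.]
xyz [-0.0328 -0.3579  0.1426] rot [ 0. -0. -0.]
```

Request:
carry_out:
  plan:
    - {"rot": [0, 0, 0], "xyz": [-0.0385, -0.342, 0.03], "grip": 255}
    - {"rot": [0, 0, 0], "xyz": [-0.0385, -0.342, 0.03], "grip": 255}
    - {"rot": [0, 0, 0], "xyz": [-0.0385, -0.342, 0.03], "grip": 255}
    - {"rot": [0, 0, 0], "xyz": [-0.0385, -0.342, 0.03], "grip": 255}
    - {"rot": [0, 0, 0], "xyz": [-0.0385, -0.342, 0.03], "grip": 255}
    - {"rot": [0, 0, 0], "xyz": [-0.0385, -0.342, 0.03], "grip": 255}
    - {"rot": [0, 0, 0], "xyz": [-0.0385, -0.342, 0.03], "grip": 255}
    - {"rot": [0, 0, 0], "xyz": [-0.0385, -0.342, 0.03], "grip": 255}

```text
clock: 1.48
tool_pos: [0.3997, 0.0662, 0.1237]
eef_rot: [0.999, -0.038, 0.0, 0.0]
contact_force: [1.5, 0.6, -0.7]
opening: 0.006
finger_force: 0.0
```

Request:
carry_out:
  plan:
    - {"rot": [0, 0, 0], "xyz": [0, -0.01, 0], "grip": 255}
    - {"rot": [0, 0, 0], "xyz": [0, -0.01, 0], "grip": 255}

```text
clock: 1.65
tool_pos: [0.4009, 0.0785, 0.1236]
eef_rot: [0.999, -0.033, 0.0, -0.001]
contact_force: [-0.9, 0.2, -0.1]
opening: 0.006
finger_force: 0.0
```

Run:
```python
from h import *
y=np.radians(85.7)
rows((.4071,.0936,.010,y))
s=r.get_state();c=r.camera_params('wrist');im=r.snapshot('wrist');cv2.imwrite('pics/w1.png',im[:,:,::-1]);print(c)
```

```text
now [0.4009 0.0785 0.1236] t 1.65
xyz [ 0.0052 -0.0152  0.1136] rot [-0.002 -0.     0.008]
{'fx': 281.0021787655971, 'fy': 281.0021787655971, 'cx': 259.82917115656096, 'cy': 193.7736912271131, 'hand_eye': array([[ 4.74860521e-04, -9.55584645e-01, -2.94716409e-01,
         7.60646137e-02],
       [ 9.99999555e-01,  6.94033464e-04, -6.39080165e-04,
         1.19372829e-03],
       [ 8.15238242e-04, -2.94715974e-01,  9.55584549e-01,
        -1.81163496e-01],
       [ 0.00000000e+00,  0.00000000e+00,  0.00000000e+00,
         1.00000000e+00]])}
```

View pics/w1.png

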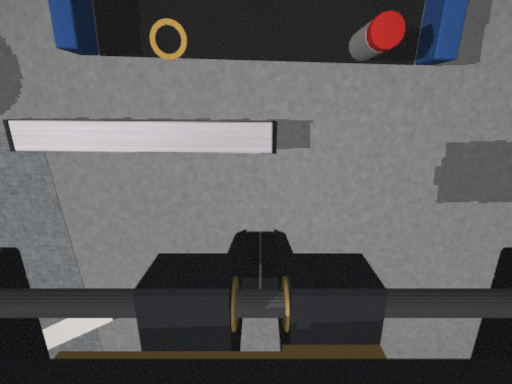

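The wrist view shows the tube from column 10 to 275 (row about 136), with black caps on both ends. The shut fingertips (262,235) sit just in front of its right end, and the bay mouth and post are beyond it.

Request:
carry_out:
  plan:
    - {"rot": [0, 0, 0], "xyz": [0, -0.015, 0.04], "grip": 255}
    - {"rot": [0, 0, 0], "xyz": [0.003, -0.015, 0.075], "grip": 255}
    - {"rot": [0, 0, 0], "xyz": [0.005, -0.015, 0.113], "grip": 255}
    - {"rot": [0, 0, 0], "xyz": [0.005, -0.015, 0.113], "grip": 255}
    - {"rot": [0, 0, 0], "xyz": [0.005, -0.015, 0.113], "grip": 255}

```text
clock: 2.12
tool_pos: [0.4112, 0.0885, 0.023]
eef_rot: [0.999, -0.04, -0.006, 0.001]
contact_force: [-1.0, -0.0, 0.1]
opening: -0.003
finger_force: 0.0
```

Run:
```python
from h import *
C=np.array([.4585,.19]);th0=np.radians(-4.3)
rc=C+.056*np.array([-np.sin(th0),np.cos(th0)])
print(r.get_state()['eef_rot'])
T=[]
for a in (0,8,16,24,30,35):
    t=th0+np.radians(a);xt=np.array([np.cos(t),np.sin(t)]);yt=np.array([-xt[1],xt[0]])
    T.append((*(rc-.156*yt-.024*xt),.010,t+np.pi/2))
rows(*T)
```

```text
[ 9.99195938e-01 -3.95736481e-02 -6.41484176e-03  5.02808454e-04]
now [0.4112 0.0885 0.023 ] t 2.12
xyz [ 0.0157 -0.0048  0.0127] rot [ 0.001  0.013 -0.004]
xyz [ 0.0376 -0.0031  0.0125] rot [ 0.001  0.013 -0.144]
xyz [ 0.0596 -0.0045  0.0122] rot [-0.     0.013 -0.283]
xyz [ 0.0812 -0.0088  0.0119] rot [-0.001  0.013 -0.423]
xyz [ 0.0969 -0.0141  0.0117] rot [-0.002  0.013 -0.528]
xyz [ 0.1094 -0.0197  0.0115] rot [-0.002  0.013 -0.615]
```

Request:
carry_out:
  plan:
    - {"rot": [0, 0, 0], "xyz": [0, 0, 0], "grip": 255}
    - {"rot": [0, 0, 0], "xyz": [0, 0, 0], "grip": 255}
    - {"rot": [0, 0, 0], "xyz": [0, 0, 0], "grip": 255}

```text
clock: 2.37
tool_pos: [0.4113, 0.0899, 0.0244]
eef_rot: [0.999, -0.039, -0.006, -0.0]
contact_force: [0.9, 0.3, 0.7]
opening: 0.006
finger_force: 0.0
```

```bash
cat > p1.py <<'E'
from h import *
C=np.array([.4585,.19]);th0=np.radians(-4.3)
rc=C+.056*np.array([-np.sin(th0),np.cos(th0)])
T=[]
for a in (0,6,12,18,24,30,35):
    t=th0+np.radians(a);xt=np.array([np.cos(t),np.sin(t)]);yt=np.array([-xt[1],xt[0]])
    T.append((*(rc-.156*yt-.024*xt),.010,t+np.pi/2))
rows(*T)
E
python3 p1.py
```

```text
now [0.4113 0.0899 0.0244] t 2.37
xyz [ 0.0157 -0.0034  0.0142] rot [ 0.     0.011 -0.002]
xyz [ 0.0321 -0.0018  0.014 ] rot [-0.     0.011 -0.107]
xyz [ 0.0487 -0.0019  0.0139] rot [-0.001  0.011 -0.211]
xyz [ 0.0651 -0.0037  0.0137] rot [-0.002  0.011 -0.316]
xyz [ 0.0812 -0.0073  0.0135] rot [-0.002  0.011 -0.421]
xyz [ 0.0969 -0.0125  0.0133] rot [-0.003  0.011 -0.526]
xyz [ 0.1095 -0.018   0.0132] rot [-0.003  0.011 -0.613]
```

Request:
carry_out:
  plan:
    - {"rot": [0, 0, 0], "xyz": [0.006, -0.003, 0.007], "grip": 255}
    - {"rot": [0, 0, 0], "xyz": [0.01, -0.003, 0.013], "grip": 255}
    - {"rot": [0, 0, 0], "xyz": [0.01, -0.003, 0.013], "grip": 255}
    - {"rot": [0, 0, 0], "xyz": [0.01, -0.003, 0.013], "grip": 255}

```text
clock: 2.7
tool_pos: [0.4215, 0.0934, 0.0108]
eef_rot: [0.999, -0.038, -0.006, -0.0]
contact_force: [-0.1, -0.7, 0.5]
opening: 0.007
finger_force: 0.0
```

```bash
python3 p1.py
```

```text
now [0.4215 0.0934 0.0108] t 2.7
xyz [0.0057 0.0009 0.0007] rot [-0.     0.011 -0.   ]
xyz [0.0221 0.0026 0.0006] rot [-0.001  0.011 -0.105]
xyz [0.0386 0.0025 0.0004] rot [-0.002  0.011 -0.21 ]
xyz [0.0551 0.0007 0.0002] rot [-0.002  0.011 -0.315]
xyz [ 0.0712 -0.0028  0.    ] rot [-0.003  0.011 -0.419]
xyz [ 0.0869 -0.008  -0.0002] rot [-0.003  0.011 -0.524]
xyz [ 0.0995 -0.0136 -0.0003] rot [-0.004  0.011 -0.611]
```

Request:
carry_out:
  plan:
    - {"rot": [0, 0, 0], "xyz": [0.006, 0.001, 0], "grip": 255}
    - {"rot": [0, 0, -0.07], "xyz": [0.017, 0.002, 0], "grip": 255}
    - {"rot": [0, 0, -0.14], "xyz": [0.028, 0.0025, 0], "grip": 255}
    - {"rot": [0, 0, -0.21], "xyz": [0.039, 0.0025, 0], "grip": 255}
    - {"rot": [0, 0, -0.28], "xyz": [0.05, 0.001, 0], "grip": 255}
    - {"rot": [0, 0, -0.35], "xyz": [0.06, 0, 0], "grip": 255}
    - {"rot": [0, 0, -0.42], "xyz": [0.071, -0.003, 0], "grip": 255}
    - {"rot": [0, 0, -0.52], "xyz": [0.087, -0.008, 0], "grip": 255}

```text
clock: 3.37
tool_pos: [0.5079, 0.0939, 0.0103]
eef_rot: [0.975, 0.222, -0.007, -0.001]
contact_force: [0.1, -0.4, 0.2]
opening: -0.0
finger_force: 0.0
```

Request:
carry_out:
  plan:
    - {"rot": [0, 0, 0], "xyz": [0, 0, 0], "grip": 255}
    - {"rot": [0, 0, 0], "xyz": [0, 0, 0], "grip": 255}
    - {"rot": [0, 0, 0], "xyz": [-0.025, 0, 0], "grip": 255}
    - {"rot": [0, 0, 0], "xyz": [-0.025, 0, 0], "grip": 255}
    - {"rot": [0, 0, 0], "xyz": [-0.025, 0, -0.04], "grip": 255}
    - {"rot": [0, 0, 0], "xyz": [-0.03, 0, -0.08], "grip": 255}
    - {"rot": [0, 0, 0], "xyz": [-0.03, 0, -0.12], "grip": 255}
    - {"rot": [0, 0, 0], "xyz": [-0.03, 0, -0.12], "grip": 255}

```text
clock: 4.03
tool_pos: [0.4851, 0.0813, 0.1357]
eef_rot: [0.976, 0.219, -0.001, -0.002]
contact_force: [0.1, 0.4, 0.3]
opening: 0.006
finger_force: 0.0
```

```bash
cat >> h.py <<'E'
BO=np.array([.6269,.0642]);by=np.radians(-5.43);Bx=np.array([np.cos(by),np.sin(by)]);By=np.array([-Bx[1],Bx[0]])
def tobay(p): d=np.atleast_2d(p)-BO; return np.c_[d@Bx,d@By]
def toworld(b): return BO+b[0]*Bx+b[1]*By
def wcast(px,z,s):
    c=r.camera_params('wrist');H=c['hand_eye'];px=np.atleast_2d(px).astype(float)
    d=np.c_[(px[:,0]-c['cx'])/c['fx'],(px[:,1]-c['cy'])/c['fy'],np.ones(len(px))]
    R0=R.from_quat(s['eef_rot']);d=R0.apply(d@H[:3,:3].T);p=R0.apply(H[:3,3])+s['tool_pos']
    return (p+d*((z-p[2])/d[:,2])[:,None])[:,:2]
def tube_w(name):
    "tube top outline (white part) from the wrist camera: bay-frame centre, right/left end, angle"
    s=r.get_state();im=cv2.cvtColor(r.snapshot('wrist'),cv2.COLOR_RGB2BGR);cv2.imwrite('pics/'+name+'.png',im)
    m=hsv(im,(0,0,130),(180,45,255))[:235];c=big(m)
    rep(c,lambda p:wcast(p,.03,s))
def tube_t(name,roi=(120,170,330,300)):
    im=top();cv2.imwrite('pics/'+name+'.png',im)
    rep(big(hsv(im,(0,0,185),(180,40,255)),roi),lambda p:cast('top',p,.03))
def rep(c,f):
    rc=cv2.minAreaRect(tobay(f(c[:,0])).astype(np.float32));P=cv2.boxPoints(rc)
    e=sorted([(np.linalg.norm(P[i]-P[(i+1)%4]),(P[i]+P[(i+1)%4])/2) for i in range(4)],key=lambda q:q[0])[:2]
    e=sorted([q[1] for q in e],key=lambda q:q[1]);v=e[1]-e[0];v/=np.linalg.norm(v);C=(e[0]+e[1])/2
    print('white size mm',np.round(np.array(rc[1])*1e3),'px',c[:,0].min(0),c[:,0].max(0))
    print('bay mm: centre',np.round(C*1e3),'R',np.round((C-.13*v)*1e3),'L',np.round((C+.13*v)*1e3),'theta deg',np.round(np.degrees(np.arctan2(-v[0],v[1])),1))
E
python3 - <<'E'
from h import *
print(r.get_state()['tool_pos'])
tube_w('w2');tube_t('t2')
E
```

```text
[0.48507008 0.08128806 0.1356676 ]
white size mm [226. 464.] px [0 0] [414 234]
bay mm: centre [-128.   82.] R [-61. -30.] L [-194.  193.] theta deg 30.8
white size mm [ 34. 106.] px [167 224] [198 235]
bay mm: centre [-180.  181.] R [-179.   51.] L [-182.  311.] theta deg 0.7
```

View pics/w2.png

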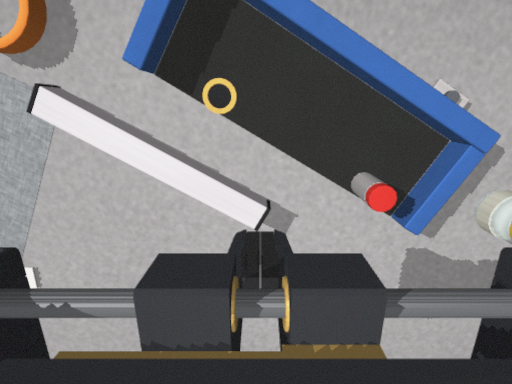

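The wrist view shows the tube from (40,97) to (262,215), nearly parallel to the bay mouth, so it may not have turned. I'll cast those points to check.

Run:
```python
from h import *
s=r.get_state()
for n,p,z in(('tubeL',(40,97),.03),('tubeR',(262,215),.03),('post',(381,197),.058),('mouthL',(140,66),.035),('mouthR',(412,228),.035)):
    w=wcast(p,z,s);print(n,w,tobay(w)*1e3)
im=cv2.imread('pics/t2.png');cv2.imwrite('pics/c2.png',cv2.resize(im[150:270,130:340],None,fx=3.8,fy=3.8,interpolation=cv2.INTER_CUBIC))
```

```text
tubeL [[0.46866456 0.30708115]] [[-180.50911058  226.81748366]]
tubeR [[0.45083614 0.06399327]] [[-175.25421619  -16.8666466 ]]
post [[ 0.52624439 -0.0251096 ]] [[-91.75259507 -98.4338278 ]]
mouthL [[0.53588817 0.2271434 ]] [[-106.02267948  153.59978572]]
mouthR [[ 0.50846148 -0.08665468]] [[-103.63172146 -161.38551469]]
```

View pics/c2.png

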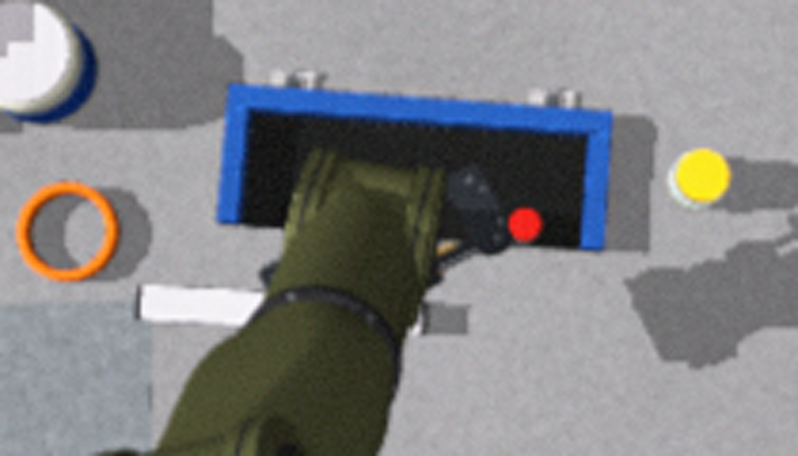

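The tube has not moved: both cameras still put it at its starting place, yet the fingers swept through that spot with no contact force. The real tips therefore seem to sit higher than the reported TCP. I'll find the bench by touch.

Request:
carry_out:
  plan:
    - {"rot": [0, 0, 0], "xyz": [0.02, 0, 0.04], "grip": 255}
    - {"rot": [0, 0, 0], "xyz": [0.03, 0, 0.08], "grip": 255}
    - {"rot": [0, 0, 0], "xyz": [0.03, 0, 0.115], "grip": 255}
    - {"rot": [0, 0, 0], "xyz": [0.03, 0, 0.12], "grip": 255}
    - {"rot": [0, 0, 0], "xyz": [0.03, 0, 0.12], "grip": 255}
    - {"rot": [0, 0, 0], "xyz": [0.03, 0, 0.12], "grip": 255}

```text
clock: 4.63
tool_pos: [0.5075, 0.0941, 0.0101]
eef_rot: [0.976, 0.22, -0.007, -0.002]
contact_force: [1.1, 0.2, 0.7]
opening: 0.006
finger_force: 0.0
```

Request:
carry_out:
  plan:
    - {"rot": [0, 0, 0], "xyz": [0, 0, 0.003], "grip": 255}
    - {"rot": [0, 0, 0], "xyz": [0, 0, 0.006], "grip": 255}
    - {"rot": [0, 0, 0], "xyz": [0, 0, 0.006], "grip": 255}
    - {"rot": [0, 0, 0], "xyz": [0, 0, 0.006], "grip": 255}

```text
clock: 4.97
tool_pos: [0.5089, 0.095, 0.0048]
eef_rot: [0.975, 0.221, -0.005, -0.002]
contact_force: [0.4, 0.1, 0.6]
opening: 0.005
finger_force: 0.0
```

Run:
```python
from h import *
s=r.get_state();print(s)
tube_w('w3')
```

```text
{'clock': 4.9667, 'q': array([-0.37190532,  0.9044193 ,  0.17018839,  2.01870019, -0.5366352 ,
        0.27155854, -0.87053297]), 'qd': array([ 0.0028867 ,  0.00327854, -0.00241838, -0.00084984, -0.00082103,
       -0.00036313, -0.00131137]), 'joint_torque': array([ 3.97804880e-02, -5.00567222e+01,  3.86178195e+00, -4.40399945e+00,
       -1.28148848e-02, -1.79633719e-02,  1.51683787e-03]), 'tool_pos': array([0.50891853, 0.09500135, 0.00482805]), 'eef_rot': array([ 0.97536975,  0.22051857, -0.00470234, -0.00181706]), 'contact_force': array([0.37622532, 0.12905707, 0.62196672]), 'moment': array([ 0.01629457, -0.04148935,  0.0035399 ]), 'finger_force': 0.0, 'opening': 0.005080839594304958}
white size mm [123. 198.] px [0 0] [325 234]
bay mm: centre [-96. 103.] R [-29.  -9.] L [-163.  214.] theta deg 31.1
```

View pics/w3.png

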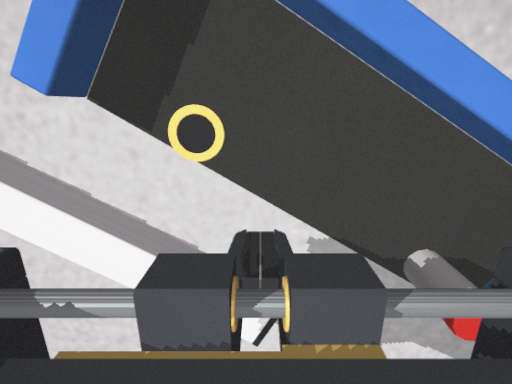

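The wrist view shows the fingertips (262,235) past the tube, on the bay side, with the tube's white end at (262,330) under the gripper. The tips are still clear of the bench, so I'll keep feeling downward.

Request:
carry_out:
  plan:
    - {"rot": [0, 0, 0], "xyz": [0, 0, 0.004], "grip": 255}
    - {"rot": [0, 0, 0], "xyz": [0, 0, 0.008], "grip": 255}
    - {"rot": [0, 0, 0], "xyz": [0, 0, 0.008], "grip": 255}
    - {"rot": [0, 0, 0], "xyz": [0, 0, 0.008], "grip": 255}

```text
clock: 5.35
tool_pos: [0.508, 0.0948, -0.0045]
eef_rot: [0.975, 0.22, -0.006, -0.002]
contact_force: [0.1, 0.2, 0.6]
opening: 0.006
finger_force: 0.0
```

Request:
carry_out:
  plan:
    - {"rot": [0, 0, 0], "xyz": [0, 0, 0.004], "grip": 255}
    - {"rot": [0, 0, 0], "xyz": [0, 0, 0.008], "grip": 255}
    - {"rot": [0, 0, 0], "xyz": [0, 0, 0.008], "grip": 255}
    - {"rot": [0, 0, 0], "xyz": [0, 0, 0.008], "grip": 255}

```text
clock: 5.68
tool_pos: [0.508, 0.0948, -0.0125]
eef_rot: [0.975, 0.221, -0.006, -0.002]
contact_force: [-0.4, 0.5, -0.6]
opening: 0.004
finger_force: 0.0
```

Request:
carry_out:
  plan:
    - {"rot": [0, 0, 0], "xyz": [0, 0, 0.003], "grip": 255}
    - {"rot": [0, 0, 0], "xyz": [0, 0, 0.005], "grip": 255}
    - {"rot": [0, 0, 0], "xyz": [0, 0, 0.005], "grip": 255}

```text
clock: 5.93
tool_pos: [0.508, 0.0948, -0.0175]
eef_rot: [0.975, 0.221, -0.006, -0.002]
contact_force: [0.4, 0.4, -0.3]
opening: 0.003
finger_force: 0.0
```

Request:
carry_out:
  plan:
    - {"rot": [0, 0, 0], "xyz": [0, 0, 0.003], "grip": 255}
    - {"rot": [0, 0, 0], "xyz": [0, 0, 0.005], "grip": 255}
    - {"rot": [0, 0, 0], "xyz": [0, 0, 0.005], "grip": 255}

```text
clock: 6.18
tool_pos: [0.5079, 0.0948, -0.0225]
eef_rot: [0.975, 0.221, -0.006, -0.002]
contact_force: [0.4, 0.2, -0.5]
opening: 0.005
finger_force: 0.0
```

Request:
carry_out:
  plan:
    - {"rot": [0, 0, 0], "xyz": [0, 0, 0.003], "grip": 255}
    - {"rot": [0, 0, 0], "xyz": [0, 0, 0.004], "grip": 255}
    - {"rot": [0, 0, 0], "xyz": [0, 0, 0.004], "grip": 255}

```text
clock: 6.43
tool_pos: [0.5079, 0.0948, -0.0264]
eef_rot: [0.975, 0.221, -0.006, -0.002]
contact_force: [-0.2, 0.5, 0.6]
opening: 0.004
finger_force: 0.0
```

Request:
carry_out:
  plan:
    - {"rot": [0, 0, 0], "xyz": [0, 0, 0.002], "grip": 255}
    - {"rot": [0, 0, 0], "xyz": [0, 0, 0.004], "grip": 255}
    - {"rot": [0, 0, 0], "xyz": [0, 0, 0.004], "grip": 255}

```text
clock: 6.68
tool_pos: [0.5079, 0.0948, -0.0304]
eef_rot: [0.975, 0.221, -0.006, -0.002]
contact_force: [-0.3, 0.1, -0.0]
opening: 0.001
finger_force: 0.0
```

Request:
carry_out:
  plan:
    - {"rot": [0, 0, 0], "xyz": [0, 0, 0.002], "grip": 255}
    - {"rot": [0, 0, 0], "xyz": [0, 0, 0.003], "grip": 255}
    - {"rot": [0, 0, 0], "xyz": [0, 0, 0.003], "grip": 255}

```text
clock: 6.93
tool_pos: [0.5079, 0.0949, -0.0333]
eef_rot: [0.975, 0.221, -0.006, -0.002]
contact_force: [0.3, 0.7, -1.3]
opening: 0.005
finger_force: 0.0
```

Request:
carry_out:
  plan:
    - {"rot": [0, 0, 0], "xyz": [0, 0, 0.002], "grip": 255}
    - {"rot": [0, 0, 0], "xyz": [0, 0, 0.003], "grip": 255}
    - {"rot": [0, 0, 0], "xyz": [0, 0, 0.003], "grip": 255}

```text
clock: 7.18
tool_pos: [0.5081, 0.0949, -0.0344]
eef_rot: [0.975, 0.22, -0.005, -0.002]
contact_force: [-1.9, -1.1, 19.6]
opening: -0.0
finger_force: 9.4
```

Contact with the bench comes at a reported z of about -0.034, so the real tips are about 34 mm short of the reported TCP. The working height is therefore about -0.024. I'll lift over the tube and come down in front of it again.

Request:
carry_out:
  plan:
    - {"rot": [0, 0, 0], "xyz": [0, 0, -0.04], "grip": 255}
    - {"rot": [0, 0, 0], "xyz": [0, 0, -0.08], "grip": 255}
    - {"rot": [0, 0, 0.1], "xyz": [-0.03, 0, -0.1], "grip": 255}
    - {"rot": [0, 0, 0.2], "xyz": [-0.06, 0, -0.1], "grip": 255}
    - {"rot": [0, 0, 0.3], "xyz": [-0.08, 0, -0.1], "grip": 255}
    - {"rot": [0, 0, 0.4], "xyz": [-0.08, 0, -0.1], "grip": 255}
    - {"rot": [0, 0, 0.52], "xyz": [-0.08, 0, -0.1], "grip": 255}
    - {"rot": [0, 0, 0.52], "xyz": [-0.08, 0, -0.1], "grip": 255}

```text
clock: 7.85
tool_pos: [0.4368, 0.0602, 0.0648]
eef_rot: [0.999, -0.039, -0.006, -0.0]
contact_force: [0.8, -0.1, -0.2]
opening: 0.008
finger_force: 0.0
```

Request:
carry_out:
  plan:
    - {"rot": [0, 0, 0], "xyz": [0, 0, 0], "grip": 255}
    - {"rot": [0, 0, 0], "xyz": [0, 0, 0], "grip": 255}

```text
clock: 8.02
tool_pos: [0.4372, 0.0605, 0.0646]
eef_rot: [0.999, -0.036, -0.006, -0.0]
contact_force: [-0.9, 0.1, 0.0]
opening: 0.008
finger_force: 0.0
```

```bash
cat > p1.py <<'E'
from h import *
C=np.array([.4597,.1875]);th0=np.radians(-4.3)
rc=C+.056*np.array([-np.sin(th0),np.cos(th0)])
T=[]
for a in (0,6,12,18,24,30,35):
    t=th0+np.radians(a);xt=np.array([np.cos(t),np.sin(t)]);yt=np.array([-xt[1],xt[0]])
    T.append((*(rc-.156*yt-.024*xt),-.022,t+np.pi/2))
print(T[0]);rows((.422,.092,-.022,th0+np.pi/2),*T)
E
python3 p1.py
```

```text
(np.float64(0.42826968411276445), np.float64(0.08958097609132028), -0.022, np.float64(1.4957471689591404))
now [0.4372 0.0605 0.0646] t 8.02
xyz [-0.0164 -0.0303  0.0868] rot [-0.     0.011  0.003]
xyz [-0.01   -0.0284  0.0867] rot [-0.     0.011  0.003]
xyz [ 0.0065 -0.0267  0.0865] rot [-0.001  0.011 -0.102]
xyz [ 0.023  -0.0267  0.0863] rot [-0.001  0.011 -0.206]
xyz [ 0.0394 -0.0284  0.0862] rot [-0.002  0.011 -0.311]
xyz [ 0.0556 -0.0319  0.086 ] rot [-0.003  0.011 -0.416]
xyz [ 0.0713 -0.037   0.0858] rot [-0.003  0.011 -0.521]
xyz [ 0.0839 -0.0425  0.0857] rot [-0.004  0.011 -0.608]
```

Request:
carry_out:
  plan:
    - {"rot": [0, 0, 0], "xyz": [-0.022, -0.03, 0], "grip": 255}
    - {"rot": [0, 0, 0], "xyz": [-0.022, -0.03, 0.01], "grip": 255}
    - {"rot": [0, 0, 0], "xyz": [-0.022, -0.03, 0.03], "grip": 255}
    - {"rot": [0, 0, 0], "xyz": [-0.022, -0.03, 0.045], "grip": 255}
    - {"rot": [0, 0, 0], "xyz": [-0.022, -0.03, 0.06], "grip": 255}
    - {"rot": [0, 0, 0], "xyz": [-0.022, -0.03, 0.075], "grip": 255}
    - {"rot": [0, 0, 0], "xyz": [-0.022, -0.03, 0.087], "grip": 255}
    - {"rot": [0, 0, 0], "xyz": [-0.022, -0.03, 0.087], "grip": 255}

```text
clock: 8.68
tool_pos: [0.4263, 0.0943, -0.0154]
eef_rot: [0.999, -0.037, -0.015, 0.002]
contact_force: [0.5, 0.2, -0.6]
opening: 0.006
finger_force: 0.0
```

Run:
```python
from h import *
s=r.get_state();print(s['q'].round(3),s['tool_pos'],s['eef_rot'],s['contact_force'])
```

```text
[-0.34   0.918  0.037  2.231 -0.999  0.043 -0.963] [ 0.42634558  0.09428497 -0.01536707] [ 0.99918661 -0.0373008  -0.01518461  0.00205051] [ 0.49795501  0.23272249 -0.6079614 ]
```

```bash
python3 p1.py
```

```text
(np.float64(0.42826968411276445), np.float64(0.08958097609132028), -0.022, np.float64(1.4957471689591404))
now [ 0.4263  0.0943 -0.0154] t 8.68
xyz [-0.004   0.0026  0.0068] rot [0.005 0.03  0.   ]
xyz [0.0025 0.0045 0.0066] rot [0.005 0.03  0.   ]
xyz [0.0189 0.0062 0.0061] rot [ 0.004  0.03  -0.104]
xyz [0.0354 0.0061 0.0056] rot [ 0.002  0.031 -0.209]
xyz [0.0518 0.0043 0.0051] rot [ 0.     0.031 -0.314]
xyz [0.068  0.0008 0.0046] rot [-0.001  0.031 -0.418]
xyz [ 0.0837 -0.0043  0.0041] rot [-0.003  0.031 -0.523]
xyz [ 0.0962 -0.0099  0.0037] rot [-0.004  0.031 -0.61 ]
```

Request:
carry_out:
  plan:
    - {"rot": [0, 0.03, 0], "xyz": [0.008, 0.004, 0.002], "grip": 255}
    - {"rot": [0, 0.03, -0.07], "xyz": [0.015, 0.005, 0.005], "grip": 255}
    - {"rot": [0, 0.03, -0.14], "xyz": [0.025, 0.006, 0.006], "grip": 255}
    - {"rot": [0, 0.03, -0.21], "xyz": [0.035, 0.006, 0.006], "grip": 255}
    - {"rot": [0, 0.03, -0.28], "xyz": [0.046, 0.005, 0.005], "grip": 255}
    - {"rot": [0, 0.03, -0.35], "xyz": [0.057, 0.003, 0.005], "grip": 255}
    - {"rot": [0, 0.03, -0.42], "xyz": [0.068, 0.001, 0.005], "grip": 255}
    - {"rot": [0, 0.03, -0.52], "xyz": [0.084, -0.004, 0.004], "grip": 255}

```text
clock: 9.35
tool_pos: [0.5095, 0.0907, -0.0193]
eef_rot: [0.975, 0.222, -0.0, -0.001]
contact_force: [-0.9, -0.2, -0.3]
opening: 0.005
finger_force: 0.1
```

Request:
carry_out:
  plan:
    - {"rot": [0, 0, 0], "xyz": [0, 0, 0], "grip": 255}
    - {"rot": [0, 0, 0], "xyz": [0, 0, 0], "grip": 255}
    - {"rot": [0, 0, 0], "xyz": [-0.02, 0, 0], "grip": 255}
    - {"rot": [0, 0, 0], "xyz": [-0.03, 0, -0.04], "grip": 255}
    - {"rot": [0, 0, 0], "xyz": [-0.03, 0, -0.08], "grip": 255}
    - {"rot": [0, 0, 0], "xyz": [-0.03, 0, -0.12], "grip": 255}
    - {"rot": [0, 0, 0], "xyz": [-0.03, 0, -0.16], "grip": 255}
    - {"rot": [0, 0, 0], "xyz": [-0.03, 0, -0.16], "grip": 255}

```text
clock: 10.02
tool_pos: [0.4851, 0.0779, 0.1454]
eef_rot: [0.976, 0.219, 0.005, -0.001]
contact_force: [0.4, 0.3, 0.7]
opening: 0.003
finger_force: 0.0
```

```bash
python3 - <<'E'
import re
t=open('h.py').read()
t=t.replace("m=hsv(im,(0,0,130),(180,45,255))[:235];c=big(m)","m=hsv(im,(0,0,185),(180,45,255))[:225].copy();c=big(m)")
open('h.py','w').write(t)
E
python3 - <<'E'
from h import *
print(r.get_state()['tool_pos'])
tube_w('w4');tube_t('t4')
E
```

```text
[0.48508371 0.07787838 0.14544749]
white size mm [ 28. 251.] px [ 39 111] [285 139]
bay mm: centre [-142.  115.] R [-76.   4.] L [-209.  227.] theta deg 30.7
white size mm [ 32. 131.] px [168 215] [203 239]
bay mm: centre [-170.  167.] R [-103.   55.] L [-237.  278.] theta deg 31.0
```

View pics/w4.png

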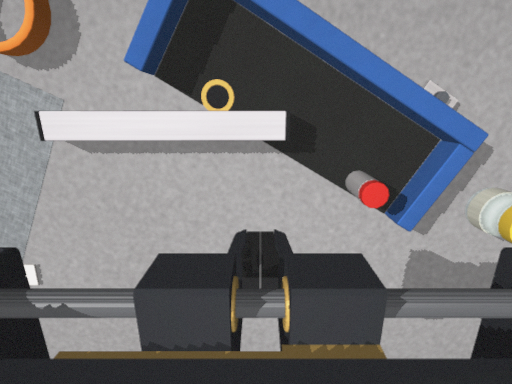

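The wrist view shows the tube turned to about 31° against the bay, with its right end at about (285,125) by the mouth and the post at (373,193). The wrist measurement gives θ=30.7°, R at bay (-76,4) and L at (-209,227) mm. Next is the axial push on the left cap.

```bash
cat > p2.py <<'E'
from h import *
def pose(L,th,gap,z):   # pusher behind the left cap; L in bay m
    t=np.radians(th);u=np.array([-np.sin(t),np.cos(t)])
    w=toworld(np.array(L)+u*(.009+gap));return (*w,z,by+t)
A=np.array([-.209,.227]);u=np.array([-np.sin(np.radians(30.7)),np.cos(np.radians(30.7))])
E
python3 - <<'E'
from p2 import *
for T in (pose(A,30.7,.02,.12),pose(A,30.7,.02,-.022)): print(np.round(T,4));rows(T)
E
```

```text
[0.4279 0.3362 0.12   0.441 ]
now [0.4824 0.0787 0.1409] t 10.12
xyz [ 0.0611 -0.2559  0.0219] rot [ 0.    -0.005 -1.569]
[ 0.4279  0.3362 -0.022   0.441 ]
now [0.4824 0.0787 0.1409] t 10.12
xyz [ 0.0607 -0.2555  0.1639] rot [ 0.    -0.005 -1.569]
```

Request:
carry_out:
  plan:
    - {"rot": [0, 0, -1.57], "xyz": [0.061, -0.256, 0.022], "grip": 255}
    - {"rot": [0, 0, -1.57], "xyz": [0.061, -0.256, 0.022], "grip": 255}
    - {"rot": [0, 0, -1.57], "xyz": [0.061, -0.256, 0.022], "grip": 255}
    - {"rot": [0, 0, -1.57], "xyz": [0.061, -0.256, 0.022], "grip": 255}
    - {"rot": [0, 0, -1.57], "xyz": [0.061, -0.256, 0.022], "grip": 255}
    - {"rot": [0, 0, -1.57], "xyz": [0.061, -0.256, 0.022], "grip": 255}
    - {"rot": [0, 0, -1.57], "xyz": [0.061, -0.256, 0.022], "grip": 255}
    - {"rot": [0, 0, -1.57], "xyz": [0.061, -0.256, 0.022], "grip": 255}

```text
clock: 10.78
tool_pos: [0.423, 0.3411, 0.1157]
eef_rot: [0.746, 0.666, -0.001, -0.004]
contact_force: [-1.0, -1.6, -0.1]
opening: 0.001
finger_force: 0.0
```

Run:
```python
from p2 import *
rows(pose(A,30.7,.02,.12));print(r.get_state()['q'].round(2))
```

```text
now [0.423  0.3411 0.1157] t 10.78
xyz [-0.0044  0.0054 -0.0043] rot [-0.005 -0.005 -0.553]
[-0.92  0.73  0.28  1.91 -0.38  0.55 -0.5 ]
```

Request:
carry_out:
  plan:
    - {"rot": [0, 0, -0.55], "xyz": [-0.004, 0.003, -0.004], "grip": 255}
    - {"rot": [0, 0, -0.55], "xyz": [-0.004, 0.003, -0.004], "grip": 255}
    - {"rot": [0, 0, -0.55], "xyz": [-0.004, 0.003, -0.004], "grip": 255}
    - {"rot": [0, 0, -0.55], "xyz": [-0.004, 0.003, -0.004], "grip": 255}
    - {"rot": [0, 0, -0.55], "xyz": [-0.004, 0.003, -0.004], "grip": 255}
    - {"rot": [0, 0, -0.55], "xyz": [-0.004, 0.003, -0.004], "grip": 255}
    - {"rot": [0, 0, -0.55], "xyz": [-0.004, 0.003, -0.004], "grip": 255}

```text
clock: 11.37
tool_pos: [0.4286, 0.3307, 0.121]
eef_rot: [0.544, 0.839, -0.0, -0.002]
contact_force: [0.3, -0.4, 0.1]
opening: 0.008
finger_force: 0.0
```

Run:
```python
from p2 import *
rows(pose(A,30.7,.02,-.022));print(r.get_state()['eef_rot'])
```

```text
now [0.4286 0.3307 0.121 ] t 11.37
xyz [0.0048 0.0021 0.143 ] rot [-0.003 -0.003 -0.02 ]
[ 5.43658292e-01  8.39303803e-01 -3.63015227e-04 -2.15792861e-03]
```

Request:
carry_out:
  plan:
    - {"rot": [0, 0, -0.02], "xyz": [0.005, 0.002, 0.035], "grip": 255}
    - {"rot": [0, 0, -0.02], "xyz": [0.005, 0.002, 0.07], "grip": 255}
    - {"rot": [0, 0, -0.02], "xyz": [0.005, 0.002, 0.105], "grip": 255}
    - {"rot": [0, 0, -0.02], "xyz": [0.005, 0.002, 0.13], "grip": 255}
    - {"rot": [0, 0, -0.02], "xyz": [0.005, 0.002, 0.143], "grip": 255}
    - {"rot": [0, 0, -0.02], "xyz": [0.005, 0.002, 0.143], "grip": 255}
    - {"rot": [0, 0, -0.02], "xyz": [0.005, 0.002, 0.143], "grip": 255}

```text
clock: 11.95
tool_pos: [0.4294, 0.3368, -0.0209]
eef_rot: [0.535, 0.845, 0.0, -0.001]
contact_force: [-0.5, 0.0, 0.8]
opening: 0.006
finger_force: 0.0
```

Run:
```python
from p2 import *
rows(*[pose(A-u*t,30.7,0,-.022) for t in (0,.09)])
```

```text
now [ 0.4294  0.3368 -0.0209] t 11.95
xyz [-0.02   -0.0016  0.0011] rot [-0.001 -0.002  0.002]
xyz [-0.11   -0.0018  0.0009] rot [-0.001 -0.002  0.002]
```

Push along the tube's axis, 0.11 m at about 0.17 m/s.

Request:
carry_out:
  plan:
    - {"rot": [0, 0, 0], "xyz": [-0.012, -0.002, 0.001], "grip": 255}
    - {"rot": [0, 0, 0], "xyz": [-0.025, -0.002, 0.001], "grip": 255}
    - {"rot": [0, 0, 0], "xyz": [-0.038, -0.002, 0.001], "grip": 255}
    - {"rot": [0, 0, 0], "xyz": [-0.051, -0.002, 0.001], "grip": 255}
    - {"rot": [0, 0, 0], "xyz": [-0.064, -0.002, 0.001], "grip": 255}
    - {"rot": [0, 0, 0], "xyz": [-0.077, -0.002, 0.001], "grip": 255}
    - {"rot": [0, 0, 0], "xyz": [-0.09, -0.002, 0.001], "grip": 255}
    - {"rot": [0, 0, 0], "xyz": [-0.1, -0.002, 0.001], "grip": 255}

```text
clock: 12.62
tool_pos: [0.4726, 0.2446, -0.0202]
eef_rot: [0.535, 0.845, 0.002, 0.0]
contact_force: [-0.7, 0.5, 0.5]
opening: 0.005
finger_force: 0.7
```

Run:
```python
from p2 import *
s=r.get_state();print(s['contact_force'])
tube_t('t5',(160,160,330,260)); 
rows(*[pose(A-u*t,30.7,0,-.022) for t in (.09,)],pose((-.125,.121),25,0,-.022))
im=cv2.imread('pics/t5.png');cv2.imwrite('pics/c5.png',cv2.resize(im[150:270,130:340],None,fx=3.8,fy=3.8,interpolation=cv2.INTER_CUBIC))
```

```text
[-0.72529184  0.5078937   0.4830407 ]
white size mm [ 31. 241.] px [193 189] [258 225]
bay mm: centre [-95.  40.] R [-30. -72.] L [-161.  153.] theta deg 30.2
now [ 0.4736  0.2421 -0.0203] t 12.67
xyz [-0.0054 -0.0011  0.0017] rot [ 0.003  0.    -0.002]
xyz [-0.0495  0.0179  0.0017] rot [ 0.003 -0.     0.098]
```

View pics/c5.png

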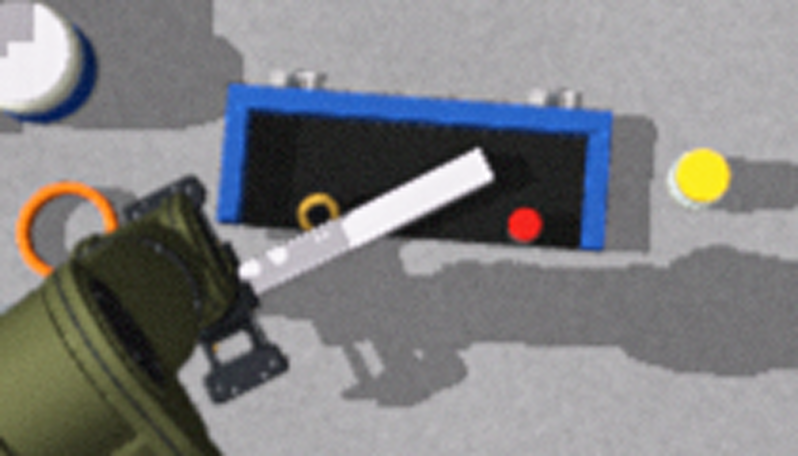

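The top crop shows the tube angled into the bay at 30°: its right end, at crop (485,165), is behind and to the left of the post at (524,225). The pusher is still on the left cap. I'll keep pushing while easing the angle to 25°.

Request:
carry_out:
  plan:
    - {"rot": [0, 0, 0], "xyz": [-0.006, 0, 0.001], "grip": 255}
    - {"rot": [0, 0, 0.015], "xyz": [-0.013, 0.002, 0.001], "grip": 255}
    - {"rot": [0, 0, 0.03], "xyz": [-0.02, 0.005, 0.001], "grip": 255}
    - {"rot": [0, 0, 0.045], "xyz": [-0.027, 0.008, 0.001], "grip": 255}
    - {"rot": [0, 0, 0.06], "xyz": [-0.034, 0.011, 0.001], "grip": 255}
    - {"rot": [0, 0, 0.08], "xyz": [-0.042, 0.014, 0.001], "grip": 255}
    - {"rot": [0, 0, 0.098], "xyz": [-0.05, 0.018, 0.001], "grip": 255}
    - {"rot": [0, 0, 0.098], "xyz": [-0.05, 0.018, 0.001], "grip": 255}

```text
clock: 13.33
tool_pos: [0.5109, 0.2063, -0.0231]
eef_rot: [0.577, 0.817, 0.001, 0.0]
contact_force: [-0.5, -0.6, -1.0]
opening: 0.006
finger_force: 0.0
```

Run:
```python
from p2 import *
s=r.get_state();print(s['contact_force'])
tube_t('t6',(160,160,330,260));
```

```text
[-0.53558257 -0.55001681 -1.0201399 ]
white size mm [ 31. 237.] px [205 185] [272 215]
bay mm: centre [-67.  -3.] R [ -12. -121.] L [-121.  115.] theta deg 24.7
```

Request:
carry_out:
  plan:
    - {"rot": [0, 0, 0], "xyz": [0.015, 0, 0], "grip": 255}
    - {"rot": [0, 0, 0], "xyz": [0.03, 0, 0], "grip": 255}
    - {"rot": [0, 0, 0], "xyz": [0.03, 0, -0.03], "grip": 255}
    - {"rot": [0, 0, 0], "xyz": [0.03, 0, -0.065], "grip": 255}
    - {"rot": [0, 0, 0.1], "xyz": [0.03, 0, -0.1], "grip": 255}
    - {"rot": [0, 0, 0.2], "xyz": [0.03, 0, -0.1], "grip": 255}
    - {"rot": [0, 0, 0.3], "xyz": [0.03, 0, -0.1], "grip": 255}
    - {"rot": [0, 0, 0.4], "xyz": [0.03, 0, -0.1], "grip": 255}

```text
clock: 14.05
tool_pos: [0.4984, 0.2368, 0.0778]
eef_rot: [0.728, 0.686, 0.001, -0.001]
contact_force: [-0.2, -0.2, -0.2]
opening: 0.006
finger_force: 0.0
```

```bash
cat > p3.py <<'E'
from h import *
def sw(th,d,off,z,Rp=(-.015,-.117)):  # pusher on front face, d from right end, off beyond contact
    t=np.radians(th);u=np.array([-np.sin(t),np.cos(t)]);n=np.array([np.cos(t),np.sin(t)])
    return (*toworld(np.array(Rp)+u*d-n*(.024+off)),z,by+t+np.pi/2)
E
python3 - <<'E'
from p3 import *
tube_t('t7',(160,160,330,260))
rows(sw(24.7,.2,.025,.08));print(r.get_state()['eef_rot'],r.get_state()['q'][4:].round(2))
E
```

```text
white size mm [ 31. 251.] px [202 185] [272 218]
bay mm: centre [-69.   3.] R [ -15. -115.] L [-124.  121.] theta deg 24.7
now [0.4981 0.2369 0.0773] t 14.1
xyz [-0.1155 -0.0022 -0.003 ] rot [-0.002 -0.002  1.172]
[ 7.28859031e-01  6.84662406e-01  6.59027400e-04 -1.21191541e-03] [-0.31  0.47 -0.28]
```

Request:
carry_out:
  plan:
    - {"rot": [0, 0, 1.17], "xyz": [-0.115, -0.002, 0], "grip": 255}
    - {"rot": [0, 0, 1.17], "xyz": [-0.115, -0.002, 0], "grip": 255}
    - {"rot": [0, 0, 1.17], "xyz": [-0.115, -0.002, 0], "grip": 255}
    - {"rot": [0, 0, 1.17], "xyz": [-0.115, -0.002, 0], "grip": 255}
    - {"rot": [0, 0, 1.17], "xyz": [-0.115, -0.002, 0], "grip": 255}
    - {"rot": [0, 0, 1.17], "xyz": [-0.115, -0.002, 0], "grip": 255}
    - {"rot": [0, 0, 1.17], "xyz": [-0.115, -0.002, 0], "grip": 255}
    - {"rot": [0, 0, 1.17], "xyz": [-0.115, -0.002, 0], "grip": 255}

```text
clock: 14.77
tool_pos: [0.4898, 0.1218, 0.0765]
eef_rot: [0.967, 0.254, -0.001, -0.001]
contact_force: [-0.6, -0.1, -1.0]
opening: 0.008
finger_force: 0.0
```

Request:
carry_out:
  plan:
    - {"rot": [0, 0, 0.12], "xyz": [0, 0, 0], "grip": 255}
    - {"rot": [0, 0, 0.18], "xyz": [0, 0, 0], "grip": 255}
    - {"rot": [0, 0, 0.18], "xyz": [0, 0, 0], "grip": 255}
    - {"rot": [0, 0, 0.18], "xyz": [0, 0, 0], "grip": 255}

```text
clock: 15.1
tool_pos: [0.4898, 0.1219, 0.0765]
eef_rot: [0.986, 0.169, -0.001, -0.001]
contact_force: [0.5, -0.2, -0.7]
opening: 0.005
finger_force: 0.0
```

Run:
```python
from p3 import *
rows(sw(24.7,.2,.025,-.022))
```

```text
now [0.4898 0.1219 0.0765] t 15.1
xyz [-0.0011 -0.      0.0985] rot [-0.003  0.001  0.004]
```

Request:
carry_out:
  plan:
    - {"rot": [0, 0, 0], "xyz": [-0.003, 0, 0.035], "grip": 255}
    - {"rot": [0, 0, 0], "xyz": [-0.003, 0, 0.065], "grip": 255}
    - {"rot": [0, 0, 0], "xyz": [-0.001, 0, 0.09], "grip": 255}
    - {"rot": [0, 0, 0], "xyz": [-0.001, 0, 0.0985], "grip": 255}
    - {"rot": [0, 0, 0], "xyz": [-0.001, 0, 0.0985], "grip": 255}
    - {"rot": [0, 0, 0], "xyz": [-0.001, 0, 0.0985], "grip": 255}

```text
clock: 15.6
tool_pos: [0.4892, 0.1215, -0.0215]
eef_rot: [0.986, 0.168, -0.0, -0.001]
contact_force: [0.8, 0.1, 0.2]
opening: 0.003
finger_force: 0.0
```

Run:
```python
from p3 import *
rows(*[sw(t,.2,0,-.022) for t in (24.7,20,15,10,5,1)]);print(r.get_state()['q'].round(2))
```

```text
now [ 0.4892  0.1215 -0.0215] t 15.6
xyz [ 0.0246 -0.0004  0.0005] rot [-0.003  0.     0.001]
xyz [ 0.0411 -0.0017  0.0005] rot [-0.003  0.     0.083]
xyz [ 0.0586 -0.0016  0.0005] rot [-0.003  0.     0.17 ]
xyz [0.0761 0.0001 0.0005] rot [-0.003  0.001  0.258]
xyz [0.0934 0.0033 0.0005] rot [-0.003  0.001  0.345]
xyz [0.107  0.0069 0.0005] rot [-0.003  0.001  0.415]
[-0.44  0.95  0.18  2.07 -0.86  0.2  -0.72]
```

Request:
carry_out:
  plan:
    - {"rot": [0, 0, 0], "xyz": [0.015, 0, 0], "grip": 255}
    - {"rot": [0, 0, 0.01], "xyz": [0.027, -0.001, 0], "grip": 255}
    - {"rot": [0, 0, 0.083], "xyz": [0.041, -0.002, 0], "grip": 255}
    - {"rot": [0, 0, 0.13], "xyz": [0.05, -0.002, 0], "grip": 255}
    - {"rot": [0, 0, 0.17], "xyz": [0.059, -0.002, 0], "grip": 255}
    - {"rot": [0, 0, 0.215], "xyz": [0.067, -0.001, 0], "grip": 255}
    - {"rot": [0, 0, 0.258], "xyz": [0.076, 0, 0], "grip": 255}
    - {"rot": [0, 0, 0.3], "xyz": [0.085, 0.002, 0], "grip": 255}

```text
clock: 16.27
tool_pos: [0.5706, 0.149, -0.0198]
eef_rot: [1.0, 0.018, 0.0, -0.002]
contact_force: [-1.6, -0.1, 0.1]
opening: 0.008
finger_force: 0.3
```

Run:
```python
from p3 import *
print(r.get_state()['contact_force'])
tube_t('t8',(160,160,330,260))
rows(*[sw(t,.2,0,-.022) for t in (8,5,1)]);print(r.get_state()['q'].round(2))
```

```text
[-1.58859667 -0.1460388   0.07779269]
white size mm [28. 97.] px [242 184] [270 193]
bay mm: centre [-20. -58.] R [  -5. -188.] L [-35.  71.] theta deg 6.6
now [ 0.5732  0.1492 -0.0197] t 16.32
xyz [-0.0053  0.0012  0.0023] rot [-0.003 -0.004 -0.01 ]
xyz [0.0052 0.0001 0.0024] rot [-0.003 -0.004  0.043]
xyz [ 0.0192 -0.0005  0.0024] rot [-0.003 -0.004  0.113]
[-0.58  1.04  0.45  1.82 -0.89  0.5  -1.05]
```

Request:
carry_out:
  plan:
    - {"rot": [0, 0, 0.02], "xyz": [0.003, 0, 0.002], "grip": 255}
    - {"rot": [0, 0, 0.05], "xyz": [0.007, 0, 0.002], "grip": 255}
    - {"rot": [0, 0, 0.08], "xyz": [0.012, 0, 0.002], "grip": 255}
    - {"rot": [0, 0, 0.11], "xyz": [0.017, 0, 0.002], "grip": 255}
    - {"rot": [0, 0, 0.12], "xyz": [0.019, 0, 0.002], "grip": 255}
    - {"rot": [0, 0, 0.12], "xyz": [0.019, 0, 0.002], "grip": 255}

```text
clock: 16.82
tool_pos: [0.5893, 0.1487, -0.0232]
eef_rot: [0.999, -0.041, -0.0, -0.001]
contact_force: [-1.2, 0.6, -0.2]
opening: 0.005
finger_force: 0.0
```

Request:
carry_out:
  plan:
    - {"rot": [0, 0, 0], "xyz": [-0.02, 0, 0], "grip": 255}
    - {"rot": [0, 0, 0], "xyz": [-0.035, 0, -0.01], "grip": 255}
    - {"rot": [0, 0, 0], "xyz": [-0.045, 0, -0.045], "grip": 255}
    - {"rot": [0, 0, 0], "xyz": [-0.07, 0, -0.08], "grip": 120}
    - {"rot": [0, 0, 0], "xyz": [-0.1, 0, -0.12], "grip": 60}
    - {"rot": [0, 0, 0], "xyz": [-0.11, 0, -0.15], "grip": 0}
    - {"rot": [0, 0, 0], "xyz": [-0.11, 0, -0.15], "grip": 0}
    - {"rot": [0, 0, 0], "xyz": [-0.11, 0, -0.15], "grip": 0}

```text
clock: 17.48
tool_pos: [0.4796, 0.158, 0.1283]
eef_rot: [0.999, -0.041, 0.001, -0.002]
contact_force: [0.9, -0.5, -0.9]
opening: 0.356
finger_force: 0.0
```

Run:
```python
from p3 import *
print(r.get_state()['contact_force'])
tube_w('w9');tube_t('t9',(160,160,330,260))
rows((*toworld((-.09,.0)),.08,by+np.pi/2))
```

```text
[ 0.89264739 -0.52730097 -0.94641595]
white size mm [ 29. 251.] px [195  19] [481  55]
bay mm: centre [-19.  13.] R [ -17. -117.] L [-21. 143.] theta deg 0.7
white size mm [ 31. 250.] px [199 180] [271 193]
bay mm: centre [-18.  15.] R [ -17. -115.] L [-20. 145.] theta deg 0.8
now [0.4795 0.1577 0.1262] t 17.58
xyz [0.0646 0.08   0.0459] rot [-0.003  0.001  0.012]
```

View pics/w9.png

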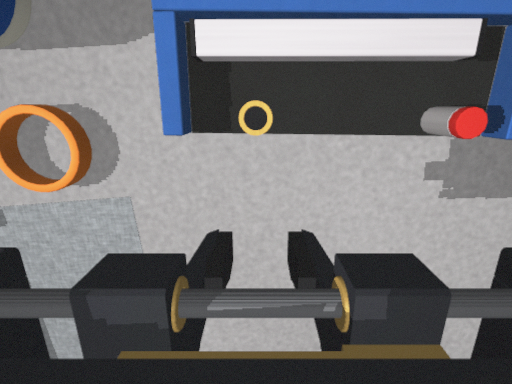

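The wrist view shows the tube (195–481 × 19–55) behind the post and almost against the fence. Both cameras give R x≈-17 and L x≈-20.5 mm. I'll seat the left end with one more gentle push, with the fingers shut.

Run:
```python
from p3 import *
rows(sw(0,.19,.04,.04),sw(0,.19,.025,-.022),sw(0,.19,.0,-.022))
```

```text
now [0.4795 0.1577 0.1262] t 17.58
xyz [0.0766 0.0073 0.0861] rot [-0.003  0.001  0.012]
xyz [0.0916 0.0077 0.1481] rot [-0.003  0.001  0.012]
xyz [0.1166 0.008  0.1481] rot [-0.003  0.001  0.012]
```

Request:
carry_out:
  plan:
    - {"rot": [0, 0, 0], "xyz": [0.03, 0.007, 0.01], "grip": 255}
    - {"rot": [0, 0, 0.01], "xyz": [0.06, 0.007, 0.03], "grip": 255}
    - {"rot": [0, 0, 0.012], "xyz": [0.077, 0.007, 0.06], "grip": 255}
    - {"rot": [0, 0, 0.012], "xyz": [0.077, 0.007, 0.09], "grip": 255}
    - {"rot": [0, 0, 0.012], "xyz": [0.082, 0.007, 0.12], "grip": 255}
    - {"rot": [0, 0, 0.012], "xyz": [0.087, 0.007, 0.145], "grip": 255}
    - {"rot": [0, 0, 0.012], "xyz": [0.09, 0.007, 0.148], "grip": 255}
    - {"rot": [0, 0, 0.012], "xyz": [0.09, 0.007, 0.148], "grip": 255}

```text
clock: 18.25
tool_pos: [0.5677, 0.1423, -0.0242]
eef_rot: [0.999, -0.048, -0.002, -0.001]
contact_force: [0.0, -0.1, 0.5]
opening: 0.002
finger_force: 0.0
```

Request:
carry_out:
  plan:
    - {"rot": [0, 0, 0], "xyz": [0.008, 0, 0], "grip": 255}
    - {"rot": [0, 0, 0], "xyz": [0.014, 0, 0], "grip": 255}
    - {"rot": [0, 0, 0], "xyz": [0.019, 0, 0], "grip": 255}
    - {"rot": [0, 0, 0], "xyz": [0.023, 0, 0], "grip": 255}
    - {"rot": [0, 0, 0], "xyz": [0.025, 0, 0], "grip": 255}
    - {"rot": [0, 0, 0], "xyz": [0.025, 0, 0], "grip": 255}

```text
clock: 18.75
tool_pos: [0.5926, 0.1413, -0.0214]
eef_rot: [0.999, -0.047, -0.001, -0.002]
contact_force: [-2.5, 0.2, 2.4]
opening: 0.006
finger_force: 1.6
```

Request:
carry_out:
  plan:
    - {"rot": [0, 0, 0], "xyz": [0.002, 0, 0], "grip": 255}
    - {"rot": [0, 0, 0], "xyz": [0.003, 0, 0], "grip": 255}
    - {"rot": [0, 0, 0], "xyz": [0.003, 0, 0], "grip": 255}

```text
clock: 19.0
tool_pos: [0.5923, 0.1414, -0.022]
eef_rot: [0.999, -0.047, -0.004, -0.002]
contact_force: [-8.6, 0.6, 6.3]
opening: 0.005
finger_force: 4.4
```

The push stalls at 8.6 N, so the tube is seated on the fence. I'll withdraw and check.

Request:
carry_out:
  plan:
    - {"rot": [0, 0, 0], "xyz": [-0.015, 0, 0], "grip": 255}
    - {"rot": [0, 0, 0], "xyz": [-0.03, 0, 0], "grip": 255}
    - {"rot": [0, 0, 0], "xyz": [-0.045, 0, -0.04], "grip": 255}
    - {"rot": [0, 0, 0], "xyz": [-0.07, 0, -0.08], "grip": 255}
    - {"rot": [0, 0, 0], "xyz": [-0.1, 0, -0.12], "grip": 255}
    - {"rot": [0, 0, 0], "xyz": [-0.12, 0, -0.15], "grip": 255}
    - {"rot": [0, 0, 0], "xyz": [-0.12, 0, -0.15], "grip": 255}
    - {"rot": [0, 0, 0], "xyz": [-0.12, 0, -0.15], "grip": 255}

```text
clock: 19.67
tool_pos: [0.4777, 0.1524, 0.1306]
eef_rot: [0.999, -0.047, 0.002, -0.002]
contact_force: [0.5, 0.8, -0.5]
opening: 0.003
finger_force: 0.0
```

Run:
```python
from p3 import *
print(r.get_state()['contact_force'])
tube_w('w10');tube_t('t10',(160,160,330,260))
```

```text
[ 0.52576215  0.75771399 -0.49082697]
white size mm [251.  29.] px [186  13] [472  49]
bay mm: centre [-16.  13.] R [ -16. -117.] L [-16. 143.] theta deg -0.0
white size mm [ 31. 250.] px [199 179] [271 192]
bay mm: centre [-16.  15.] R [ -15. -115.] L [-16. 145.] theta deg 0.0
```

Flat against the fence: both ends at x≈-16 mm, centre y≈14 mm.

```bash
python3 -c "
from plant import r
print(r.finish_job())"
```

```text
the job is handed in; nothing more can be done
None
```

I pushed the tube into the bay behind the post and handed the job in. My last camera check has it flat against the back fence, with both ends about 16 mm from the fence face (limits 10–23 mm) and its middle about 14 mm off centre (limit 35 mm); the judge's verdict was not returned.

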